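Latch the glue-up clamp

TASK

Close the toggle latch of the wooden glue-up clamp so that its sliding jaw squeezes the inlay block: take the wire bail by its black T grip, hook its crossbar gently over the steel keeper into the slot behind it, then press the latch lever over past centre until it is fully down. Ease the lever down rather than slamming it, do not force the bail, and leave the glue jar, brush and loose inlay block alone.

Things in the scene. Friction and masses are not known exactly. Their poses are not given: they have to be found in the camera images.
- clamp: Wooden clamp fixed to the bench: base board 90 x 215 x 18 mm, origin at the centre of its underside, z up, y along the board from the lever end to the keeper end, x across. On it along y: fixed wooden jaw with the steel latch (66 long, top 71 mm high), patterned inlay block (43 long, 68 high), wooden sliding jaw with the keeper (52 long, 68 wide, top 81.5 mm high).
- lever_pin (a point): Pin on which the lever turns (axis along the clamp's x): at y = -37.5 mm on the clamp, 85 mm above the bench. A second pin on the lever, 16 mm from this one, carries the bail.
- lever (a joint): Lever angle, rad, about the clamp's x: 0 = bail pin straight above the lever pin, growing as the lever swings away from the keeper and down; dead centre near 1.57, hard stop (fully down) 1.71, least -0.6. The handle, a steel strip 18 mm wide, 6 thick, ends 87 mm from the lever pin; at 0 it leans 0.14 rad from upright towards the keeper. Friction 0.045 N m: stays where left.
- paddle (a point): Middle of the wide end of the handle (32 mm wide, 26 long), on the face that looks to the keeper when the lever is up and upward when it is down; 74 mm from the lever pin. Pressing it against the hooked spring takes up to about 10 N, then it gives way past centre and meets a hard stop.
- bail (a joint): Bail angle relative to the lever, rad, about the clamp's x. Lever + bail = 0 is a level bail pointing at the keeper; a positive sum is raised. Hinge friction 0.024 N m, bail 30 g: it stays where left when raised 0.5 or more, but sinks slowly by its own weight when near level.
- crossbar (a point): Middle of the bail's crossbar: steel rod 7 mm thick, 34 mm long across the clamp, 96.8 mm from the bail pin, at the end of two side wires that straddle the keeper.
- grip (a point): Centre of the bail's black T grip: a round bar 12 mm thick, 34 mm long across the clamp, on a thin stem 40 mm above the crossbar and 1.5 mm further out (bail level). Pinched lightly from above, one finger on its lever side and one beyond it, it turns in the fingers as the bail swings.
- slot_nominal (a point): Usual middle of the slot behind the keeper, lever open; only rough: the jaw is set anew for each glue-up, up to 7 mm nearer or further along the clamp's y, so find the slot by feel or eye. The slot runs across the clamp, 12 mm wide (10.5 at the mouth), 12 deep. At this height (85 mm) lies the crossbar's middle when on the slot floor. Keeper and fence, on its near and far side, are both 94 mm high.
- jaw (a joint): Travel of the sliding jaw towards the inlay block, m; 0 open, held open by springs (3 N/mm, 12 N preload). Latched, the bail draws it in 4 to 18 mm. On it, lever side of the slot, the keeper: a steel plate 26 mm wide leaning slightly over the slot, with a 20 mm ramp falling towards the lever; beyond the slot a wooden fence 11.5 mm thick, 60 wide.
- glue_jar_mid (a point): Middle of a white glue jar, 68 mm in diameter, 90 mm high, standing beyond the clamp: leave alone.
- brush_grip (a point): Grip of a glue brush 170 mm long lying beyond the clamp: leave alone.
- inlay_mid (a point): Middle of a loose patterned inlay block 60 x 90 x 26 mm beyond the clamp: leave alone.
Mind the look-alikes: they are no part of the job. Several things have the shape of the clamp; the one meant has the colours described above.

How it is judged:
On the way, in this order (a step that is already met when the one before it is completed fails the run):
1. the bail's crossbar lies in the slot behind the keeper while the lever is still open (z of crossbar in the frame of clamp below 0.091 m and y of crossbar in the frame of clamp above 0.04 m and value of joint lever below 1 rad), for 0.2 s.
2. the lever is fully down past centre with the jaw drawn in by the hooked bail (value of joint lever above 1.66 rad and value of joint jaw above 0.003 m and z of crossbar in the frame of clamp below 0.093 m and y of crossbar in the frame of clamp above 0.04 m), for 0.2 s.
At the end, for the whole second after the job is handed in: The lever is down past centre to within 0.05 rad of its stop and at rest, the crossbar is in the slot behind the keeper (its middle below the keeper's top edge) and the sliding jaw is drawn in by at least 3 mm and at rest (all of step 2 and velocity of joint lever below 0.05 rad/s and velocity of joint jaw below 0.005 m/s); the robot touches nothing.
It fails at once if the bail is forced against the keeper or the jaw (over 25 N) while the jaw is still open (contact force between bail and jaw above 25 N and value of joint jaw below 0.002 m).
It fails at once if the lever is slammed or pressed with more than 25 N (contact force between the arm and lever_c0 above 25 N or contact force between the arm and lever_c1 above 25 N).
It fails at once if the glue jar, brush or loose inlay block is moved by more than 15 mm (distance of any of glue_jar_mid, brush_grip, inlay_mid from where it was at the start of the episode above 0.015 m).
It also fails if it takes over 72 s, if anything falls off the work surface, if the arm or the gripper's body presses on something with over 40 N, if the wrist force passes 120 N, or if a joint passes its speed limit or range.

ROBOT

A 6-joint arm with a two-finger parallel gripper is mounted at the origin on the work surface. World frame = base frame: x ahead of the robot, y to its left, z up, the work surface at z = 0. Lengths are in m, angles in rad, forces in N, time in s.
With the tool pointing down it reaches from about 0.375 to 0.9 m from the base axis. Payload 3.1 kg.
Tool frame: the origin (TCP) lies on the centre line of the jaws, within the pads' length; the fingertips stand 22 mm ahead of it and the grasp point (between the pads) lies 3 mm ahead of it; z points along the fingers, x is the direction in which the jaws open and shut, and the axes are right-handed (so a half turn about z gives the same grasp; the last joint's range is limited). The gripper opens to 87 mm and grips with 3 to 60 N. Pads are 19 mm wide; open, the fingers measure 117 mm over their backs; the gripper's body (75 mm by 190 mm) begins 51 mm behind the grasp point.
Start: joints at [-1.405, 0.527, 1.433, -0, 1.181, -0.178], TCP at [0.211, -0.588, 0.245] pointing down, gripper open.
Joint ranges: [-3.08, 3.08], [-0.75, 2.2], [0.22, 2.44], [-1.43, 4.57], [0, 2.65], [-2.85, 2.85]. Speed limits (rad/s): [2.79, 2.79, 3.14, 3.14, 3.14, 3.14].

INTERFACE

Orientations are given as a unit quaternion [x, y, z, w].
In Python, from rig import robot, camera, order gives the robot as it stands.
- The arm moves only by the shell command python3 -m pendant 'ROWS' [OPENING] [FORCE]. ROWS is JSON, a list of rows, each a list of 2 entries, a list of its own where there are three numbers: the shift along the tool's x, y, z in mm, then the turn about the tool's z in degrees. A call has 1 to 8 rows; each row shifts and turns the commanded pose from where the row before left it, along the tool's axes as they then stand; what a row does not reach is not made up. A row lasts 1/8 s, in which the tool goes at most 62.5 mm and 10.7 degrees, less where a joint would pass 70% of its speed; a pose out of reach is approached as far as the arm can. A call with a gripper value outside its range is refused whole. OPENING is the finger opening in mm, from 0 to 87, set as the call begins (- or left out, the last holds). The fingers move at their own pace and stop on an object; FORCE is the grip in N (left out, the last holds). Time passes only in rows, so rows that do not move let the fingers close. It gives the time, the measured TCP pose, the force and the opening at its end, in the units of the state.
- robot.get_obs(): the state, without advancing time (a new reading comes with each control period).
- camera(name): name is "scene" or "top"; returns a dict with "pixels" (420x560x3 uint8, blue, green, red), "mtx" (3x3 intrinsics, pixels), "R" (3x3) and "t" (3): a world point X has camera coordinates R X + t. Camera axes: x right, y down, z forward; pixel columns grow to the right and rows downward; lengths in m; the calibration is good to about 2 mm. A picture is of the moment at which its call begins. There is no depth.
- order.hand_in(): hands the job in, once; it reports no verdict.
The state is a dict: "time": time; "q": joint angles; "joint_velocities": joint speeds; "joint_torque": joint torques, N m; "position": TCP position; "tool_rot": TCP orientation; "ft_force": force on the tool from outside, world axes, zero at the start; "moment": the same for the moment, N m; "grip_width": finger opening in m.
Only numpy, scipy, OpenCV 4.12 (cv2) and the standard library are available. Lean on these libraries where they do the work, as an engineer would, in place of code of your own. Each camera call takes 0.05 s, during which the arm holds its last target. There are 200 camera calls.

## Working session

There is one attempt and no reset: what is moved stays moved. The work goes in short steps, Python scripts to look and compute and a shell command to move; the robot and the scene stay as the last step left them, time stands still between calls to the robot, and variables do not carry over. Pictures are saved under pics/ and viewed, about 8 in all and at most 12, crops included, and the job is handed in when it is done.

```bash
ls; mkdir -p pics; python3 - <<'E'
from rig import robot,camera
import cv2,numpy as np
for n in("scene","top"):
    c=camera(n);cv2.imwrite(f"pics/{n}0.png",c["pixels"]);print(n,c["mtx"].round(1).tolist(),c["R"].round(3).tolist(),c["t"].round(3).tolist())
    np.savez(f"pics/{n}0.npz",**c)
print(robot.get_obs())
E
```

```text
pics
scene [[422.3, 0.0, 277.5], [0.0, 422.3, 204.3], [0.0, 0.0, 1.0]] [[0.606, 0.795, -0.014], [0.558, -0.438, -0.705], [-0.567, 0.42, -0.709]] [-0.402, -0.141, 1.772]
top [[503.4, 0.0, 273.5], [0.0, 503.4, 207.1], [0.0, 0.0, 1.0]] [[-0.011, -1.0, -0.005], [-0.998, 0.012, -0.067], [0.067, 0.005, -0.998]] [0.117, 0.511, 1.497]
{'time': 0.1, 'q': array([-1.40451955e+00,  5.28384167e-01,  1.43379890e+00,  3.45046154e-06,
        1.18139994e+00, -1.78487446e-01]), 'joint_velocities': array([-2.73031549e-04, -2.29424733e-03, -1.44213280e-03,  4.35168683e-04,
        5.79411441e-05,  4.90941087e-04]), 'joint_torque': array([ 1.11946060e-04, -4.40983737e+01, -1.77150804e+01,  6.34016376e-02,
        5.34092565e-02, -4.16625642e-05]), 'position': array([ 0.2111642 , -0.58757731,  0.24365484]), 'tool_rot': array([ 8.17915711e-01, -5.75337205e-01, -6.98251443e-04, -7.09100217e-04]), 'ft_force': array([0.16780088, 0.09522312, 0.27516718]), 'moment': array([-0.05451556, -0.0522716 ,  0.03479974]), 'grip_width': 0.08694765867659356}
```

View pics/scene0.png

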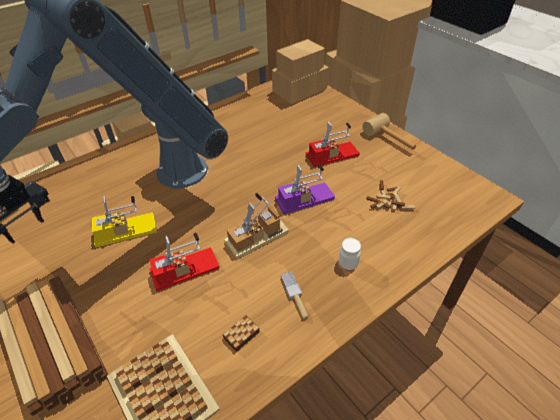

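View pics/top0.png

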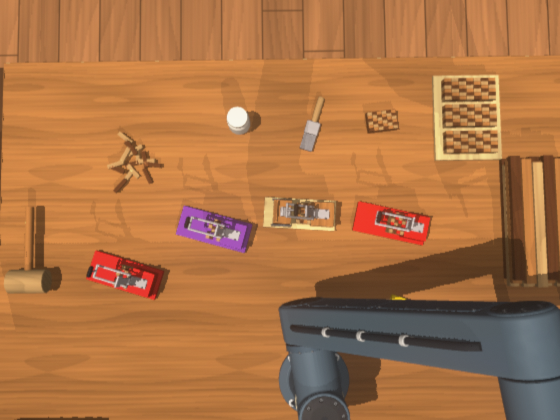

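The wooden clamp is at top (300,213) and scene (257,232). The look-alikes are red at top (392,222) and (124,274), purple at (213,228), and yellow under the arm at scene (124,225). Only the wooden one matches the described colours; an enlarged crop will confirm it.

```bash
python3 - <<'E'
import cv2,numpy as np
a=cv2.imread("pics/scene0.png")[185:260,215:300];b=cv2.imread("pics/top0.png")[185:240,255:345]
a=cv2.resize(a,None,fx=7,fy=7,interpolation=cv2.INTER_CUBIC)[:, :]
b=cv2.resize(b,None,fx=7,fy=7,interpolation=cv2.INTER_CUBIC)
a=cv2.resize(a,(400,353));b=cv2.resize(b,(400,244))
cv2.imwrite("pics/crop0.png",np.vstack([cv2.resize(a,(630,556//1))[:0],cv2.resize(a,(400,353)),b]))
E
```

```text
Traceback (most recent call last):
ValueError: all the input array dimensions except for the concatenation axis must match exactly, but along dimension 1, the array at index 0 has size 630 and the array at index 1 has size 400
```

```bash
python3 - <<'E'
import cv2,numpy as np
R=lambda n,y,x:cv2.resize(cv2.imread(f"pics/{n}0.png")[y:y+60,x:x+80],None,fx=5,fy=5,interpolation=cv2.INTER_CUBIC)
cv2.imwrite("pics/crop0.png",np.hstack([R("scene",190,218),R("top",183,260)]))
E
```

```text
(no output)
```

View pics/crop0.png

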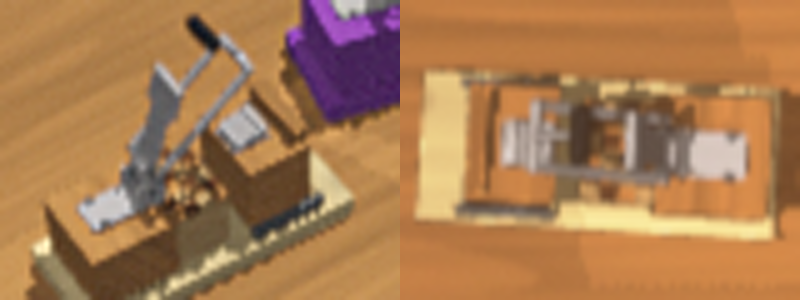

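The crops confirm the wooden clamp. The keeper end is on the left in top, and the bail is raised. The grip is at scene (258.6,196.4) and top ~(294.4,209), and the crossbar at top (287.4,209.6).

```bash
cat > h.py <<'E'
import numpy as np
def ray(c,uv):
    d=c["R"].T@np.linalg.solve(c["mtx"],[*uv,1]);o=-c["R"].T@c["t"];return o,d/np.linalg.norm(d)
def plane(c,uv,z):
    o,d=ray(c,uv);return o+d*(z-o[2])/d[2]
def tri(c1,u1,c2,u2):
    o,d=ray(c1,u1);p,e=ray(c2,u2)
    s=np.linalg.lstsq(np.c_[d,-e],p-o,rcond=None)[0];a=o+d*s[0];b=p+e*s[1];return (a+b)/2,np.linalg.norm(a-b)
def proj(c,X):
    v=c["mtx"]@(c["R"]@X+c["t"]);return v[:2]/v[2]
E
python3 - <<'E'
import numpy as np
from h import *
S=dict(np.load("pics/scene0.npz"));T=dict(np.load("pics/top0.npz"))
P=np.array([plane(T,u,.018) for u in[(265,197),(335.6,201),(335,230.6),(263.6,226.4)]]);print(P.round(4),np.linalg.norm(P[0]-P[1]),np.linalg.norm(P[0]-P[3]))
c=P.mean(0);yv=(P[0]+P[3]-P[1]-P[2]);yaw=np.arctan2(yv[1],yv[0])-np.pi/2;print("c",c,"yaw",yaw)
y=np.array([-np.sin(yaw),np.cos(yaw)]);x=np.array([y[1],-y[0]]);c=c[:2]
W=lambda X,Y,Z:np.array([*(c+x*X+y*Y),Z])
g,e=tri(S,(258.6,196.4),T,(294.4,209));print("grip",g,e,"clamp",(g[:2]-c)@x,(g[:2]-c)@y)
# model grip/crossbar for lever L, sum s
for L in(0,.2,-.2):
  py,pz=-.0375-.016*np.sin(L),.085+.016*np.cos(L)
  for s in(.6,.8,1.,1.2):
    f=lambda r,h:W(0,py+r*np.cos(s)-h*np.sin(s),pz+r*np.sin(s)+h*np.cos(s))
    G,C=f(.0983,.04),f(.0968,0)
    print(L,s,G.round(3),"grip S,T",proj(S,G).round(1),proj(T,G).round(1),"bar",proj(S,C).round(1),proj(T,C).round(1))
  Pd=W(0,-.0375+.087*np.sin(.14-L),.085+.087*np.cos(.14-L));print("tip",proj(S,Pd),proj(T,Pd))
E
```

```text
[[ 0.5428  0.1369  0.018 ]
 [ 0.5282 -0.0753  0.018 ]
 [ 0.4393 -0.0718  0.018 ]
 [ 0.4543  0.142   0.018 ]] 0.21268230762362644 0.08858715609119439
c [0.49114925 0.0329498  0.018     ] yaw -0.06949330391651154
grip [0.49430495 0.05494062 0.19356691] 0.0009502811304169098 clamp 0.00162110064464029 0.02215685716698702
0 0.6 [0.493 0.054 0.19 ] grip S,T [258.3 197.1] [294.9 209.8] bar [264.2 201.9] [286.6 210.1]
0 0.8 [0.491 0.035 0.199] grip S,T [253.2 197.2] [302.1 210. ] bar [260.8 200.2] [291.3 210.1]
0 1.0 [0.49  0.015 0.205] grip S,T [247.6 198.4] [309.9 210.3] bar [256.7 199.4] [297.1 210.1]
0 1.2 [ 0.488 -0.006  0.207] grip S,T [241.9 200.6] [318.  210.7] bar [252.1 199.6] [303.7 210.3]
tip [246.37576448 206.7501899 ] [311.79984865 211.22752036]
0.2 0.6 [0.492 0.051 0.189] grip S,T [257.4 197.6] [296.1 209.9] bar [263.4 202.3] [287.8 210.2]
0.2 0.8 [0.491 0.032 0.199] grip S,T [252.3 197.7] [303.3 210.1] bar [260.  200.7] [292.5 210.1]
0.2 1.0 [0.49  0.012 0.205] grip S,T [246.8 198.8] [311.1 210.4] bar [255.9 199.9] [298.3 210.2]
0.2 1.2 [ 0.488 -0.009  0.207] grip S,T [241. 201.] [319.2 210.8] bar [251.2 200. ] [304.9 210.4]
tip [241.74013521 208.74471868] [318.24631051 211.58327704]
-0.2 0.6 [0.493 0.057 0.189] grip S,T [259.1 196.8] [293.7 209.8] bar [265.  201.6] [285.5 210.1]
-0.2 0.8 [0.492 0.038 0.199] grip S,T [254.  196.9] [300.9 209.9] bar [261.6 199.9] [290.2 210. ]
-0.2 1.0 [0.49  0.018 0.205] grip S,T [248.5 198.1] [308.7 210.2] bar [257.6 199.1] [295.9 210.1]
-0.2 1.2 [ 0.489 -0.003  0.207] grip S,T [242.8 200.3] [316.8 210.7] bar [252.9 199.3] [302.5 210.2]
tip [250.89885178 205.57202459] [305.4670362  210.95750284]
```

```bash
cat >> h.py <<'E'
C=np.array([.4911,.0329]);YAW=-.0695
cy=np.array([-np.sin(YAW),np.cos(YAW)]);cx=np.array([cy[1],-cy[0]])
def to(y,z,x=0.,o=None):
    "tool shift (mm) to bring the TCP to clamp x,y, world z; also clamp coords of TCP"
    from scipy.spatial.transform import Rotation as Ro
    from rig import robot
    o=robot.get_obs();p=o["position"];R=Ro.from_quat(o["tool_rot"]).as_matrix()
    w=np.array([*(C+cx*x+cy*y),z])
    print("t",round(o["time"],2),"clamp xyz mm",np.round(np.array([(p[:2]-C)@cx,(p[:2]-C)@cy,p[2]])*1e3,1),"shift",(R.T@(w-p)*1e3).round(1),
     "yaw err deg",np.degrees(np.arctan2(R[:2,0]@cx,-R[:2,0]@cy)).round(2),"F",o["ft_force"].round(1),"w",round(o["grip_width"]*1e3,1))
E
python3 -m pendant '[[[0,0,-5],8],[[0,0,-5],8],[[0,0,-5],7.8],[[-55,-20,0],0],[[-55,-20,0],0],[[-55,-20,0],0],[[-55,-20,0],0],[[-55,-20,0],0]]' 36 5
python3 -c "
from h import *
to(.022,.245)"
```

```text
time: 1.1
position: [0.3308, -0.319, 0.2593]
tool_rot: [-0.681, 0.732, 0.0, 0.0]
ft_force: [0.8, 0.1, -1.0]
grip_width: 0.0364
t 1.1 clamp xyz mm [-135.5 -362.2  259.3] shift [-384.4 -134.8   14.5] yaw err deg -0.1 F [ 0.8  0.1 -1. ] w 36.4
```

```bash
python3 -m pendant '[[[-55,-19,0],0],[[-55,-19,0],0],[[-55,-19,0],0],[[-55,-19,0],0],[[-55,-19,0],0],[[-55,-19,0],0],[[-30,-18,0],0],[[0,0,0],0]]'
python3 - <<'E'
from h import *;from rig import camera;import cv2
to(.022,.245)
R=lambda n,y,x:cv2.resize(camera(n)["pixels"][y:y+80,x:x+80],None,fx=5,fy=5,interpolation=cv2.INTER_CUBIC)
cv2.imwrite("pics/c1.png",np.hstack([R("scene",160,218),R("top",173,260)]))
E
```

```text
time: 2.1
position: [0.4883, 0.0307, 0.2593]
tool_rot: [-0.683, 0.73, -0.0, 0.0]
ft_force: [-0.3, -0.8, -0.6]
grip_width: 0.0358
t 2.1 clamp xyz mm [ -2.7  -2.4 259.3] shift [-24.3  -2.7  14.3] yaw err deg 0.17 F [-0.3 -0.8 -0.6] w 35.8
```

View pics/c1.png

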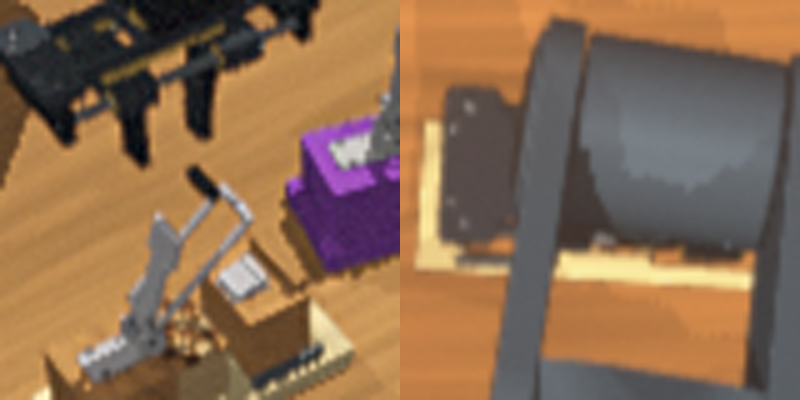

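```bash
python3 -m pendant '[[[-12,-1,4],0],[[-12,-1,4],0],[[0,0,6],0],[[0,0,0],0]]' 30
python3 - <<'E'
from h import *;import cv2
T=dict(np.load("pics/top0.npz"))
print(T["pixels"][206:216,270:292].astype(int).sum(2))
for u in (275,276,277,278,279,280,285):
    p=plane(T,(u,210.4),.09);print(u,((p[:2]-C)@cx).round(4),((p[:2]-C)@cy).round(4))
to(.022,.2095,.001)
E
```

```text
time: 2.7
position: [0.4906, 0.0526, 0.2449]
tool_rot: [-0.682, 0.732, 0.001, -0.001]
ft_force: [0.3, 0.4, 0.4]
grip_width: 0.0302
[[558 558 549 441 361 346 347 293 262 371 416 444 449 396 389 399 519 492
  341 377 380 309]
 [564 562 552 441 359 346 346 284 259 381 426 492 503 392 412 397 516 480
  376 451 411 294]
 [567 569 554 445 359 344 345 274 258 380 412 523 547 427 480 452 521 452
  411 498 433 303]
 [573 573 558 429 355 348 345 257 252 381 416 536 573 437 492 467 513 438
  409 441 432 385]
 [578 577 566 436 357 346 348 245 252 385 441 539 594 458 496 476 507 449
  449 460 423 406]
 [582 581 569 441 357 349 348 245 251 392 471 558 595 480 498 471 520 423
  421 466 333 284]
 [575 575 563 432 362 348 349 250 251 392 495 594 594 476 497 462 542 459
  462 519 339 273]
 [568 569 555 416 354 347 363 247 250 393 520 629 592 468 499 475 546 459
  494 502 334 280]
 [564 566 552 415 354 354 377 245 249 397 528 624 584 467 496 483 549 454
  484 450 316 276]
 [567 568 556 439 362 354 376 250 256 394 508 543 500 430 469 480 557 439
  446 411 325 297]]
275 0.0014 0.0745
276 0.0016 0.0716
277 0.0017 0.0688
278 0.0019 0.0659
279 0.0021 0.0631
280 0.0022 0.0602
285 0.0031 0.0459
t 2.7 clamp xyz mm [ -1.9  19.6 244.9] shift [-2.4 -2.9 35.4] yaw err deg -0.06 F [0.3 0.4 0.4] w 30.2
```

```bash
python3 -m pendant '[[[-2,-2.5,12],0],[[0,0,12],0],[[0,0,11],0],[[0,0,0],0]]' 
python3 - <<'E'
from h import *;from rig import camera;import cv2
to(.022,.2095,.001)
cv2.imwrite("pics/c2.png",cv2.resize(camera("scene")["pixels"][165:240,218:318],None,fx=7,fy=7,interpolation=cv2.INTER_CUBIC))
E
```

```text
time: 3.2
position: [0.4929, 0.0545, 0.2092]
tool_rot: [-0.682, 0.732, 0.001, -0.001]
ft_force: [0.4, 0.2, 0.2]
grip_width: 0.03
t 3.2 clamp xyz mm [  0.3  21.7 209.2] shift [-0.3 -0.7 -0.3] yaw err deg -0.07 F [0.4 0.2 0.2] w 30.0
```

View pics/c2.png

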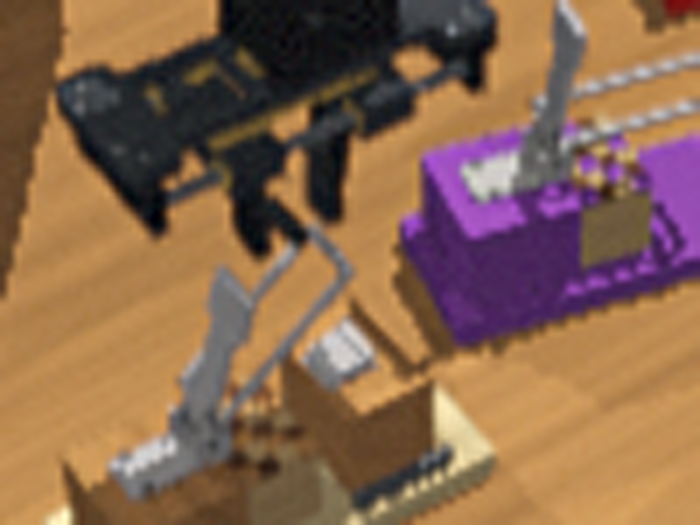

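The picture shows the grip (crop ~(285,215)) between the two fingertips (262,250) and (325,215), so I'll close lightly.

```bash
python3 -m pendant '[[[0,0,0],0],[[0,0,0],0],[[0,0,0],0],[[0,0,0],0]]' 4 5
python3 - <<'E'
from h import *
to(.022,.2095,.001)
L=-.2
py,pz=-.0375-.016*np.sin(L),.085+.016*np.cos(L)
for s in(.6,.5,.4,.3,.2,.1,0.,-.1,-.17):
    print(s,np.round([1e3*(py+.0983*np.cos(s)-.04*np.sin(s)),1e3*(pz+.0983*np.sin(s)+.04*np.cos(s))],1))
E
```

```text
time: 3.75
position: [0.4941, 0.0545, 0.2109]
tool_rot: [-0.682, 0.732, -0.0, 0.0]
ft_force: [-1.1, 0.3, 0.9]
grip_width: 0.0116
t 3.75 clamp xyz mm [  1.4  21.8 210.9] shift [-0.2  0.4  1.4] yaw err deg -0.06 F [-1.1  0.3  0.9] w 11.6
0.6 [ 24.2 189.2]
0.5 [ 32.8 182.9]
0.4 [ 40.6 175.8]
0.3 [ 47.8 167.9]
0.2 [ 54.1 159.4]
0.1 [ 59.5 150.3]
0.0 [ 64.  140.7]
-0.1 [ 67.5 130.7]
-0.17 [ 69.3 123.5]
```

```bash
python3 -m pendant '[[[-4.3,0,3.2],0],[[-4.3,0,3.1],0],[[-3.9,0,3.5],0],[[-3.9,0,3.6],0],[[-3.6,0,3.9],0],[[-3.6,0,4],0],[[-3.2,0,4.2],0],[[-3.1,0,4.3],0]]'
python3 - <<'E'
from h import *;from rig import camera;import cv2
to(.0515,.1815,.001)
cv2.imwrite("pics/c3.png",cv2.resize(camera("scene")["pixels"][165:240,218:318],None,fx=7,fy=7,interpolation=cv2.INTER_CUBIC))
E
```

```text
time: 4.75
position: [0.4962, 0.0852, 0.1806]
tool_rot: [-0.682, 0.732, 0.0, 0.001]
ft_force: [1.3, 5.5, 3.8]
grip_width: 0.0114
t 4.75 clamp xyz mm [  1.4  52.5 180.6] shift [ 1.   0.4 -0.9] yaw err deg -0.09 F [1.3 5.5 3.8] w 11.4
```

View pics/c3.png

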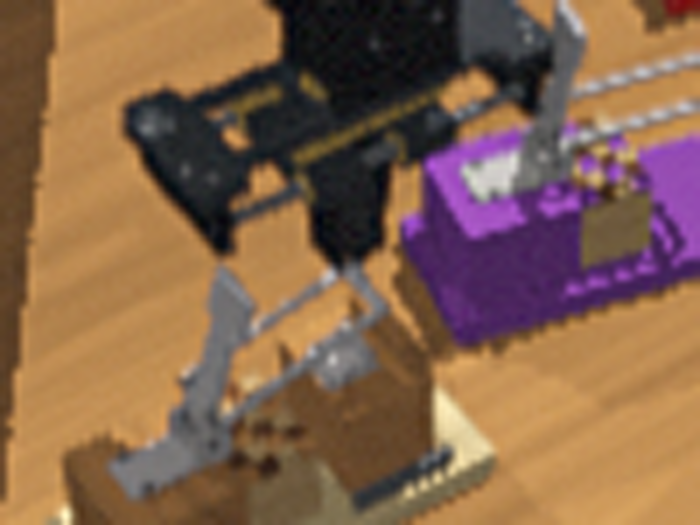

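The picture shows the bail lowering as planned, with the lever unmoved and the crossbar end at crop (380,305) above the keeper at (345,360). The +y push suggests I'm slightly inside the arc, so I'll go on a bit further out.

```bash
python3 -m pendant '[[[-2,0,0],0],[[-2.7,0,4.5],0],[[-2.6,0,4.6],0],[[-2.4,0,4.7],0],[[0,0,0],0]]'
python3 - <<'E'
from h import *;from rig import camera;import cv2
to(.0615,.167,.001)
c=camera("scene");np.savez("pics/s4.npz",**c)
cv2.imwrite("pics/c4.png",cv2.resize(c["pixels"][185:245,228:308],None,fx=9,fy=9,interpolation=cv2.INTER_CUBIC))
E
```

```text
time: 5.42
position: [0.4966, 0.0939, 0.1664]
tool_rot: [-0.682, 0.731, 0.0, -0.0]
ft_force: [1.7, -0.3, -0.0]
grip_width: 0.0118
t 5.42 clamp xyz mm [  1.3  61.3 166.4] shift [-0.2  0.3 -0.6] yaw err deg -0.04 F [ 1.7 -0.3 -0. ] w 11.8
```

View pics/c4.png

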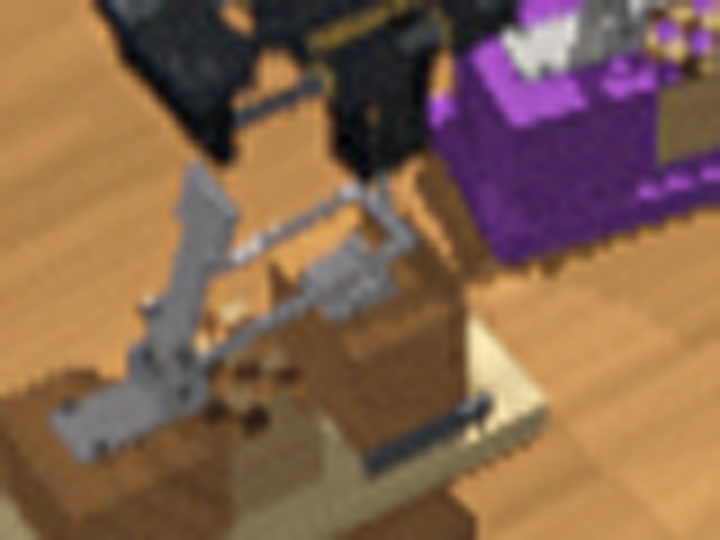

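```bash
python3 - <<'E'
from h import *
S=dict(np.load("pics/s4.npz"))
o,d=ray(S,(271.1,208.8))
n=np.array([*cx,0]);p=o+d*((np.array([*C,0])+.0015*n-o)@n)/(d@n);print("bar",(p[:2]-C)@cy,p[2])
cr=lambda X,Y,Z:((proj(S,np.array([*(C+cx*X+cy*Y),Z]))-[228,185])*9+4).round(0)
for y in(.0585,.070):print(y,"slot edges z94",cr(-.013,y,.094),cr(.013,y,.094),cr(.03,y,.094))
for s in(.05,.1):
  for yy in (.062,.066):print(cr(0,yy,.101+.0968*np.sin(s)),cr(.017,yy,.101+.0968*np.sin(s)))
E
```

```text
bar 0.06771571335932434 0.10912931357672662
0.0585 slot edges z94 [353. 233.] [389. 273.] [413. 300.]
0.07 slot edges z94 [378. 221.] [414. 261.] [438. 288.]
[377. 228.] [402. 254.]
[386. 224.] [410. 250.]
[377. 219.] [401. 246.]
[386. 215.] [410. 241.]
```

```bash
python3 -m pendant '[[[-1.1,0,2.2],0],[[-1,0,2.2],0],[[-1,0,2.2],0],[[-0.9,0,2.2],0],[[0,0,0],0]]'
python3 -c "
from h import *
to(.0655,.158,.001)"
```

```text
time: 6.1
position: [0.4969, 0.0981, 0.158]
tool_rot: [-0.682, 0.732, 0.0, -0.0]
ft_force: [0.8, -0.7, -0.0]
grip_width: 0.0116
t 6.1 clamp xyz mm [  1.2  65.4 158. ] shift [-0.1  0.2 -0. ] yaw err deg -0.06 F [ 0.8 -0.7 -0. ] w 11.6
```

```bash
python3 -m pendant '[[[-0.6,0,1.5],0],[[-0.6,0,1.5],0],[[0,0,0],0]]'; python3 -m pendant '[[[-0.5,0,1.5],0],[[-0.5,0,1.5],0],[[0,0,0],0]]'
python3 -c "
from h import *
to(.0655,.152,.001)"
```

```text
time: 6.48
position: [0.4969, 0.0992, 0.155]
tool_rot: [-0.682, 0.732, 0.0, -0.0]
ft_force: [1.2, -0.7, 0.1]
grip_width: 0.0123
time: 6.85
position: [0.497, 0.1003, 0.152]
tool_rot: [-0.682, 0.732, 0.0, -0.0]
ft_force: [1.1, -0.6, -0.3]
grip_width: 0.0119
t 6.85 clamp xyz mm [  1.2  67.6 152. ] shift [2.1 0.2 0. ] yaw err deg -0.07 F [ 1.1 -0.6 -0.3] w 11.9
```

```bash
python3 -m pendant '[[[-0.4,0,1.5],0],[[-0.4,0,1.5],0],[[0,0,0],0]]'; python3 -m pendant '[[[-0.3,0,1.5],0],[[-0.3,0,1.5],0],[[0,0,0],0]]'
python3 - <<'E'
from h import *;from rig import camera;import cv2
to(.069,.146,.001)
c=camera("scene");np.savez("pics/s5.npz",**c)
cv2.imwrite("pics/c5.png",cv2.resize(c["pixels"][185:245,228:308],None,fx=9,fy=9,interpolation=cv2.INTER_CUBIC))
E
```

```text
time: 7.22
position: [0.4971, 0.1012, 0.1491]
tool_rot: [-0.682, 0.732, 0.0, 0.0]
ft_force: [1.4, 1.4, -0.7]
grip_width: 0.0117
time: 7.6
position: [0.4971, 0.102, 0.1461]
tool_rot: [-0.682, 0.732, 0.0, 0.0]
ft_force: [0.5, 3.8, 1.2]
grip_width: 0.0118
t 7.6 clamp xyz mm [  1.2  69.3 146.1] shift [0.3 0.2 0.1] yaw err deg -0.08 F [0.5 3.8 1.2] w 11.8
```

View pics/c5.png

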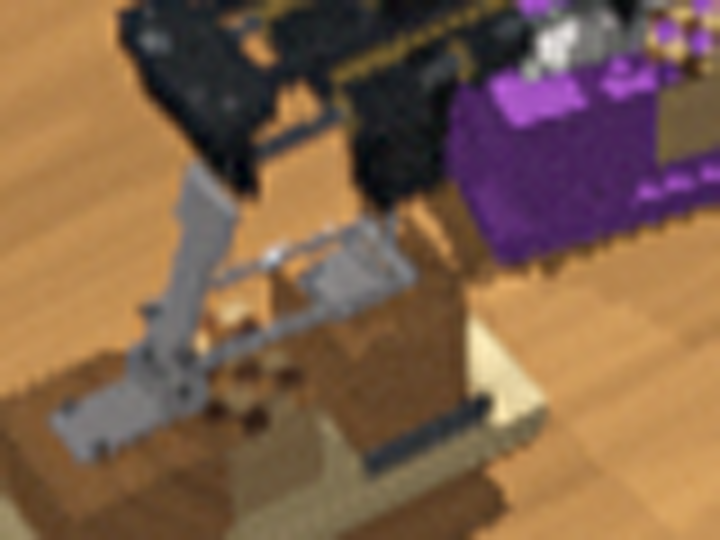

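```bash
python3 - <<'E'
from h import *
S=dict(np.load("pics/s5.npz"))
n=np.array([*cx,0])
for uv,X in(((271.3,212.4),.0015),((273.4,215.0),.0175)):
    o,d=ray(S,uv);p=o+d*((np.array([*C,0])+X*n-o)@n)/(d@n);print("bar",(p[:2]-C)@cy,p[2])
E
python3 -m pendant '[[[-0.8,0,0.7],0],[[-0.4,0,0.7],0],[[0,0,0],0]]'
```

```text
bar 0.0680030323898622 0.09102499824129628
bar 0.06637250402001517 0.09286112616947517
time: 8.02
position: [0.4972, 0.1025, 0.1446]
tool_rot: [-0.682, 0.732, -0.0, -0.0]
ft_force: [1.3, 1.1, 0.0]
grip_width: 0.0115
```

```bash
python3 -m pendant '[[[-0.3,0,1.5],0],[[0,0,0],0]]'; python3 -m pendant '[[[-0.2,0,1.5],0],[[0,0,0],0]]';python3 -m pendant '[[[-0.2,0,1.5],0],[[0,0,0],0]]'
```

```text
time: 8.28
position: [0.4972, 0.1029, 0.1431]
tool_rot: [-0.682, 0.732, -0.0, -0.0]
ft_force: [1.1, -0.2, 0.4]
grip_width: 0.0118
time: 8.52
position: [0.4972, 0.1032, 0.1416]
tool_rot: [-0.682, 0.732, 0.0, -0.0]
ft_force: [0.1, 0.3, 0.2]
grip_width: 0.0117
time: 8.78
position: [0.4973, 0.1036, 0.1402]
tool_rot: [-0.682, 0.732, 0.0, 0.0]
ft_force: [0.9, 0.8, -0.7]
grip_width: 0.0117
```

```bash
python3 -m pendant '[[[-0.1,0,1.5],0],[[0,0,0],0]]'; python3 -m pendant '[[[-0.1,0,1.5],0],[[0,0,0],0]]';python3 -m pendant '[[[0,0,1.5],0],[[0,0,0],0]]'
python3 - <<'E'
from h import *;from rig import camera;import cv2
to(.069,.136,.001)
c=camera("scene");np.savez("pics/s6.npz",**c)
cv2.imwrite("pics/c6.png",cv2.resize(c["pixels"][185:245,228:308],None,fx=9,fy=9,interpolation=cv2.INTER_CUBIC))
E
```

```text
time: 9.02
position: [0.4973, 0.1038, 0.1389]
tool_rot: [-0.682, 0.732, 0.0, 0.0]
ft_force: [0.7, 2.5, 2.0]
grip_width: 0.0114
time: 9.28
position: [0.4975, 0.1038, 0.1378]
tool_rot: [-0.682, 0.732, -0.0, 0.0]
ft_force: [-0.9, 2.1, 6.0]
grip_width: 0.0116
time: 9.52
position: [0.4977, 0.1038, 0.1365]
tool_rot: [-0.682, 0.732, -0.0, 0.0]
ft_force: [-0.1, 2.0, 7.0]
grip_width: 0.0119
t 9.53 clamp xyz mm [  1.6  71.2 136.5] shift [2.2 0.6 0.5] yaw err deg -0.06 F [-0.1  2.   7. ] w 11.9
```

View pics/c6.png

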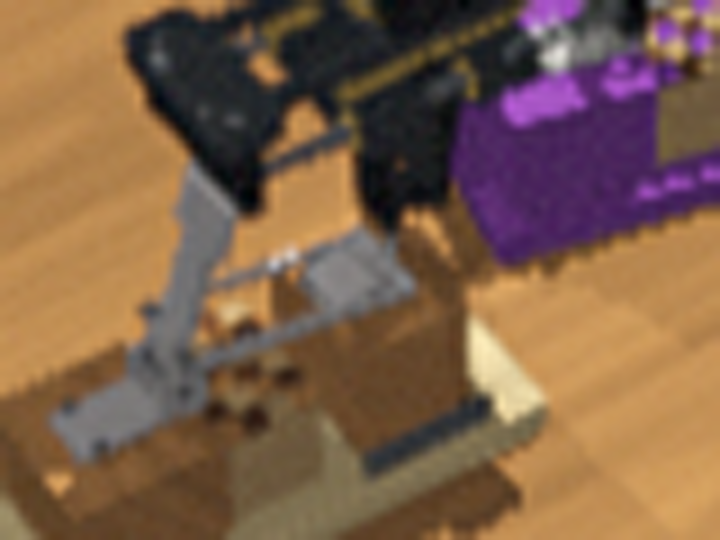

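The crossbar end is at crop (410,283). Fz rose to 7 N at TCP z ≈ 0.138 m, so it sits on the slot floor. I'll release and go up.

```bash
python3 -m pendant '[[[0,0,-1.5],0],[[0,0,0],0],[[0,0,0],0],[[0,0,0],0]]' 30 5; python3 -m pendant '[[[0,0,-6],0],[[0,0,-12],0],[[0,0,-20],0],[[0,0,-25],0],[[0,0,0],0]]'
python3 - <<'E'
from h import *;from rig import camera;import cv2
to(.030,.200,.001)
c=camera("scene");np.savez("pics/s7.npz",**c)
cv2.imwrite("pics/c7.png",cv2.resize(c["pixels"][185:245,228:308],None,fx=9,fy=9,interpolation=cv2.INTER_CUBIC))
E
```

```text
time: 10.07
position: [0.4971, 0.1036, 0.137]
tool_rot: [-0.682, 0.732, 0.0, -0.0]
ft_force: [-0.8, 0.1, -1.0]
grip_width: 0.0297
time: 10.7
position: [0.4989, 0.1037, 0.2026]
tool_rot: [-0.682, 0.732, -0.002, 0.002]
ft_force: [0.3, -0.3, -0.6]
grip_width: 0.0299
t 10.7 clamp xyz mm [  2.8  71.2 202.6] shift [41.2  1.8  2.6] yaw err deg -0.05 F [ 0.3 -0.3 -0.6] w 29.9
```

View pics/c7.png

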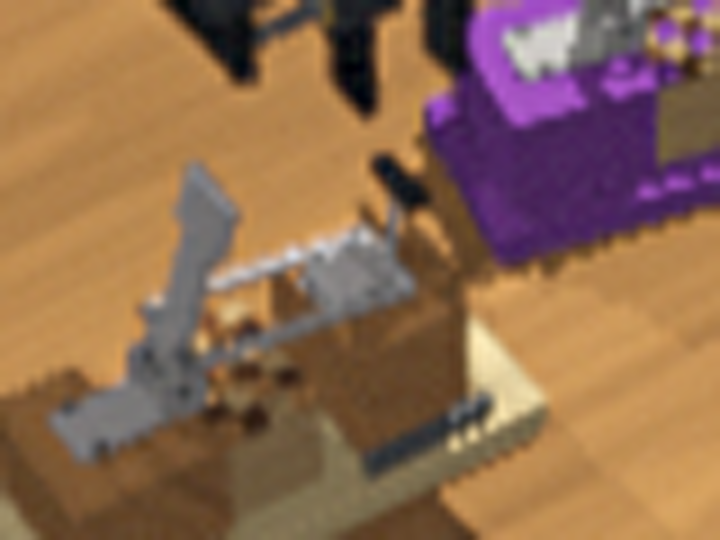

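The picture shows the bail left hooked, with the grip upright at crop (402,180). The lever is still up, tip mid (215,188), so L ≈ -0.25. Next I close the fingers and come down on the keeper side of the paddle.

```bash
python3 -m pendant '[[[18,1.5,0],0],[[18,0,0],0],[[0,0,0],0],[[0,0,10],0],[[0,0,15],0],[[0,0,12],0],[[0,0,0],0]]' 0 10
python3 - <<'E'
from h import *
to(.030,.163,.0)
for L in np.r_[-.25,0:1.8:.2,1.71]:
  t=L-.14;p=np.array([-37.5,85])+72*np.array([-np.sin(t),np.cos(t)])+3*np.array([np.cos(t),np.sin(t)])
  print(round(L,2),"corner y,z",p.round(1),"TCP y,z",(p+[15,22]).round(1))
E
```

```text
time: 11.62
position: [0.4923, 0.0682, 0.1619]
tool_rot: [-0.682, 0.732, 0.001, -0.001]
ft_force: [-0.1, -0.0, -0.4]
grip_width: 0.0004
t 11.62 clamp xyz mm [ -1.2  35.3 161.9] shift [ 5.3 -1.2 -1.1] yaw err deg -0.04 F [-0.1 -0.  -0.4] w 0.4
-0.25 corner y,z [ -7.4 150.5] TCP y,z [  7.6 172.5]
0.0 corner y,z [-24.5 155.9] TCP y,z [ -9.5 177.9]
0.2 corner y,z [-38.8 157.1] TCP y,z [-23.8 179.1]
0.4 corner y,z [-53.1 155.4] TCP y,z [-38.1 177.4]
0.6 corner y,z [-66.8 150.8] TCP y,z [-51.8 172.8]
0.8 corner y,z [-79.3 143.7] TCP y,z [-64.3 165.7]
1.0 corner y,z [-90.1 134.2] TCP y,z [-75.1 156.2]
1.2 corner y,z [-98.8 122.8] TCP y,z [-83.8 144.8]
1.4 corner y,z [-105.1  109.9] TCP y,z [-90.1 131.9]
1.6 corner y,z [-108.7   95.9] TCP y,z [-93.7 117.9]
1.71 corner y,z [-109.5   88.1] TCP y,z [-94.5 110.1]
```

```bash
python3 -m pendant '[[[8,-1,-3],0],[[8,0,-3],0],[[5,0,-2],0],[[4,0,-1],0],[[4,0,-1],0],[[0,0,0],0]]'
python3 -m pendant '[[[3,0,-1],0],[[3,0,-1],0],[[3,0,-1],0],[[3,0,-0.5],0],[[0,0,0],0]]'
python3 -c "
from h import *
to(-.0095,.178)"
```

```text
time: 12.38
position: [0.4922, 0.0386, 0.1734]
tool_rot: [-0.682, 0.732, -0.0, 0.0]
ft_force: [0.7, 0.9, 0.9]
grip_width: 0.0002
time: 13.0
position: [0.4914, 0.0266, 0.1768]
tool_rot: [-0.682, 0.732, -0.0, -0.0]
ft_force: [-0.6, 0.3, 0.4]
grip_width: 0.0005
t 13.0 clamp xyz mm [  0.7  -6.3 176.8] shift [ 3.2  0.7 -1.2] yaw err deg -0.07 F [-0.6  0.3  0.4] w 0.5
```

```bash
python3 -m pendant '[[[4,0,-0.5],0],[[4,0,-0.5],0],[[4,0,0],0],[[4,0,0],0],[[4,0,0],0],[[4,0,0.3],0],[[4,0,0.7],0],[[4,0,1],0]]'
python3 -m pendant '[[[4,0,1.2],0],[[4,0,1.5],0],[[4,0,1.7],0],[[0,0,0],0]]'
python3 - <<'E'
from h import *;from rig import camera;import cv2
to(-.0518,.1728)
c=camera("scene");np.savez("pics/s8.npz",**c)
cv2.imwrite("pics/c8.png",cv2.resize(c["pixels"][185:245,228:308],None,fx=9,fy=9,interpolation=cv2.INTER_CUBIC))
E
```

```text
time: 14.0
position: [0.4894, -0.005, 0.1762]
tool_rot: [-0.682, 0.732, -0.0, 0.001]
ft_force: [-0.7, 5.5, 6.6]
grip_width: 0.0005
time: 14.5
position: [0.4887, -0.0176, 0.1719]
tool_rot: [-0.682, 0.732, -0.001, 0.0]
ft_force: [-0.5, 2.6, 6.9]
grip_width: 0.0004
t 14.5 clamp xyz mm [  1.1 -50.6 171.9] shift [ 1.2  1.1 -0.9] yaw err deg -0.08 F [-0.5  2.6  6.9] w 0.4
```

View pics/c8.png

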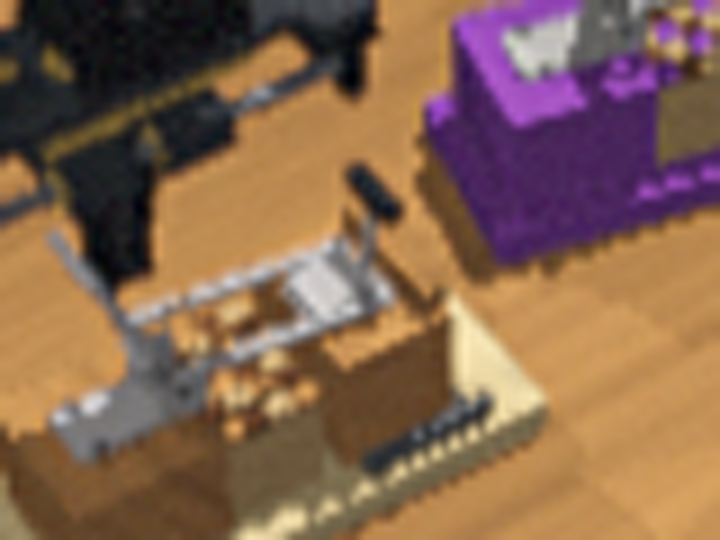

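The picture shows the bail hooked with the jaw already drawn in. The lever handle runs crop (55,235)-(135,330) with the fingertip on it. I'll estimate L before going on.

```bash
python3 - <<'E'
from h import *
S=dict(np.load("pics/s8.npz"))
for L in(.5,.6,.7,.8,.9,1.):
  t=L-.14
  f=lambda r,X:((proj(S,np.array([*(C+cx*X+cy*(-.0375-r*np.sin(t))),.085+r*np.cos(t)]))-[228,185])*9+4).round()
  print(L,f(.087,0),f(.087,.016),f(.074,0),f(.03,0))
E
```

```text
0.5 [ 67. 257.] [ 89. 284.] [ 81. 275.] [127. 334.]
0.6 [ 48. 272.] [ 70. 300.] [ 65. 288.] [121. 339.]
0.7 [ 31. 289.] [ 53. 316.] [ 51. 302.] [115. 345.]
0.8 [ 15. 307.] [ 37. 334.] [ 37. 317.] [109. 351.]
0.9 [  0. 325.] [ 22. 353.] [ 25. 333.] [104. 357.]
1.0 [-13. 344.] [  9. 371.] [ 14. 348.] [100. 363.]
```

```bash
python3 -m pendant '[[[3,0,0],0],[[3,0,0],0],[[3,0,0],0],[[3,0,1.4],0],[[3,0,1.6],0],[[3,0,1.8],0],[[3,0,2],0],[[0,0,0],0]]'
python3 -m pendant '[[[2.7,0,2.1],0],[[2.7,0,2.3],0],[[2.7,0,2.4],0],[[2.6,0,2.5],0],[[0,0,0],0]]'
python3 -c "
from h import *
to(-.0826,.1562)"
```

```text
time: 15.55
position: [0.4863, -0.0372, 0.1638]
tool_rot: [-0.681, 0.732, 0.001, 0.0]
ft_force: [1.3, 6.1, -0.2]
grip_width: 0.0005
time: 16.18
position: [0.4854, -0.0483, 0.1547]
tool_rot: [-0.682, 0.732, 0.001, -0.0]
ft_force: [0.1, 4.4, 1.1]
grip_width: 0.0001
t 16.18 clamp xyz mm [ -0.  -81.3 154.7] shift [ 1.2 -0.  -1.5] yaw err deg -0.09 F [0.1 4.4 1.1] w 0.1
```

```bash
python3 -m pendant '[[[2,0,2.7],0],[[2,0,2.8],0],[[1.9,0,2.9],0],[[1.8,0,2.9],0],[[0,0,0],0]]'
python3 -m pendant '[[[1.6,0,3],0],[[1.5,0,3],0],[[1.4,0,3],0],[[0,0,0],0]]'
python3 -c "
from h import *
to(-.0976,.1319)"
```

```text
time: 16.8
position: [0.4851, -0.0567, 0.1436]
tool_rot: [-0.682, 0.731, 0.0, -0.001]
ft_force: [-0.2, 1.8, 1.6]
grip_width: 0.0003
time: 17.3
position: [0.4853, -0.0613, 0.1346]
tool_rot: [-0.682, 0.732, -0.0, -0.0]
ft_force: [-1.0, -0.2, 0.3]
grip_width: 0.0003
t 17.3 clamp xyz mm [  0.8 -94.4 134.6] shift [3.2 0.8 2.7] yaw err deg -0.05 F [-1.  -0.2  0.3] w 0.3
```

```bash
python3 - <<'E'
from h import *;from rig import camera;import cv2
c=camera("scene");np.savez("pics/s9.npz",**c)
p=c["pixels"][195:240,215:280];h=cv2.cvtColor(p,cv2.COLOR_BGR2HSV).astype(int)
for i,r in enumerate(h):print(195+i,''.join('#' if s<70 and v>90 else ('k' if v<60 else '.') for _,s,v in r))
for L in(.6,1.,1.2,1.4,1.71):
  t=L-.14
  f=lambda r,X:proj(c,np.array([*(C+cx*X+cy*(-.0375-r*np.sin(t))),.085+r*np.cos(t)])).round(1)
  print(L,f(.087,-.016),f(.087,.016),f(.04,0))
E
```

```text
195 kkkkkkkkkkkkkkkkkkkkkkkkkkkkk..........#.........................
196 .kkkkkkkkkkkkkkkkkkkkkkkk.kkk..........#.........................
197 ...kkkkkkkkkkkkkkkkkkkkkkkkkk..........#.........................
198 ...kkkkkkkkkkkkkkkkkkkkkkkkkkk.........#.........................
199 ...kkkkkkkkkkkkkkkkkkkkkkkkkkk.........#.........................
200 ....kkkkkkkkkkkk.kkkkkkkkkkkkk...........kk......................
201 ...kkkkkkkkkkkkkkkkkkkkkkkkkkk..kkkkk..kkkk......................
202 ..kkkkkkkkkkkkkkkkkkkkkkkkkkkkkkk..kkkkkkkk......................
203 kkkkkkkkkkkkkkkkkkkkkkkkkkkkkk......kkkkkkk......................
204 kkkkkk..kkkkkkkkkkkkkkkkkkkkk........kkkkk.......................
205 kkkkkk..kkkkkkkkkkkkkkkkkkk..........k.kkk.......kk..............
206 ....kk...kkkkkkkkkkkkkkkk..............kkk........kk.............
207 ....kkk...kkkkkkkkkkkkk................kkk........kkk............
208 ..kkkkkkkkkkkkkkkkkkk...........#.......kk.........kkk...........
209 kkkkkkkkkkkkkkkkkkk....kk....####...................kkk..........
210 .kkkkkkkkkkkkkkk.....kkkk...###...............
[... 1580 characters left out ...]
....#########..............................#.....
234 ....................####.#..............................kkk......
235 .....................##...............................kkkk.......
236 ......................................................kk.........
237 .................................................................
238 ............#....................................................
239 ..........##.....................................................
0.6 [230.5 211.9] [235.4 217.8] [239.6 221. ]
1.0 [223.8 219.8] [228.5 225.8] [236.5 224.5]
1.2 [221.6 224. ] [226.2 230.1] [235.5 226.4]
1.4 [220.2 228.1] [224.8 234.2] [234.8 228.3]
1.71 [220.  233.9] [224.6 240. ] [234.7 231. ]
```

```bash
python3 -m pendant '[[[1,0,2.5],0],[[1,0,2.5],0],[[0.7,0,2.5],0],[[0.5,0,2.5],0],[[0,0,0],0]]'
python3 -m pendant '[[[0.5,0,2],0],[[0.4,0,2],0],[[0.3,0,2],0],[[0,0,0],0]]'
python3 -c "
from h import *
to(-.1,.111)"
```

```text
time: 17.98
position: [0.4851, -0.0641, 0.1247]
tool_rot: [-0.682, 0.732, -0.0, 0.0]
ft_force: [0.2, -0.2, 0.5]
grip_width: 0.0007
time: 18.48
position: [0.4846, -0.0651, 0.1187]
tool_rot: [-0.682, 0.732, 0.0, -0.0]
ft_force: [0.2, 0.5, 0.8]
grip_width: 0.0006
t 18.48 clamp xyz mm [  0.3 -98.2 118.7] shift [1.8 0.3 7.7] yaw err deg -0.07 F [0.2 0.5 0.8] w 0.6
```

```bash
python3 -m pendant '[[[0.2,0,2],0],[[0.1,0,2],0],[[0,0,0],0]]';python3 -m pendant '[[[0,0,1.5],0],[[0,0,0],0]]'; python3 -m pendant '[[[0,0,1.5],0],[[0,0,0],0]]'
python3 - <<'E'
from h import *;from rig import camera;import cv2
to(-.1,.111)
c=camera("scene");np.savez("pics/s9.npz",**c)
p=c["pixels"][215:245,215:260];h=cv2.cvtColor(p,cv2.COLOR_BGR2HSV).astype(int)
for i,r in enumerate(h):print(215+i,''.join('#' if s<70 and v>90 else ('k' if v<60 else '.') for _,s,v in r))
E
```

```text
time: 18.85
position: [0.4846, -0.0654, 0.1147]
tool_rot: [-0.682, 0.732, 0.0, -0.0]
ft_force: [0.0, 0.3, 1.5]
grip_width: 0.0006
time: 19.1
position: [0.4848, -0.0655, 0.1134]
tool_rot: [-0.682, 0.732, 0.0, -0.0]
ft_force: [-0.6, 0.3, -0.1]
grip_width: 0.0004
time: 19.35
position: [0.4847, -0.0654, 0.1118]
tool_rot: [-0.682, 0.732, 0.0, -0.0]
ft_force: [-0.5, 0.3, -1.2]
grip_width: 0.0008
t 19.35 clamp xyz mm [  0.5 -98.5 111.8] shift [1.5 0.5 0.8] yaw err deg -0.06 F [-0.5  0.3 -1.2] w 0.8
215 kkkkkkkkkkkkkkkkk.....kkk...###...........###
216 kkkkkkkkkkkkkkk.....kkkk...##..........######
217 kkkkkkkkkkkkk....kkkkkk..kk..........########
218 .kkkkkkkkkk....kk.kkkkkkkkk........######..##
219 .kkkkkkkk.....kkk..kkkkkkkk......#####.....##
220 kkkkkk......kkkkk..kkkkkkk.....#####........#
221 kkkkkk....kkkkkkk..kkkk......#####...........
222 kk...kk.kkkkkkkkkkkkk.......####............#
223 .......kkkkkkkkkkkk.......#####............##
224 ........kkkkkkkkkkk......#######.........####
225 ........kkkkkkkkkk........#######..#...#####.
226 ....#....kkkkkkkkk......##########.#.#####...
227
[... 196 characters left out ...]

231 ............kkkkkk.#########..###............
232 ..........##kkkkkkk##########................
233 ........####kkkkkkk###.#####.................
234 .......######kkk.....##..#...................
235 ........######..##...##......................
236 .........#########...........................
237 .........########............................
238 ..........#####..............................
239 ..........##.................................
240 .............................................
241 .............................................
242 .............................................
243 .............................................
244 .............................................
```

The lever tip is now near the pixels predicted for fully down. I'll press gently until the stop is felt.

```bash
for i in 1; do python3 -m pendant '[[[0,0,1],0],[[0,0,0],0]]'; python3 -m pendant '[[[0,0,1],0],[[0,0,0],0]]'; python3 -m pendant '[[[0,0,1],0],[[0,0,0],0]]'; done
```

```text
time: 19.65
position: [0.4848, -0.0655, 0.1109]
tool_rot: [-0.682, 0.732, 0.0, -0.0]
ft_force: [0.1, -0.1, 0.1]
grip_width: 0.0003
time: 19.9
position: [0.4849, -0.0655, 0.1104]
tool_rot: [-0.682, 0.732, -0.0, 0.0]
ft_force: [-0.1, -0.3, 5.3]
grip_width: 0.0006
time: 20.15
position: [0.4849, -0.0655, 0.1103]
tool_rot: [-0.682, 0.732, -0.0, 0.0]
ft_force: [-3.0, 1.3, 12.8]
grip_width: 0.0007
```

I felt the hard stop at TCP z 0.1103 m; the model predicts 0.1101 for fully down. Now I back off and look.

```bash
python3 -m pendant '[[[0,0,-3],0],[[0,0,-8],0],[[0,0,-25],0],[[0,0,-35],0],[[0,0,-40],0],[[0,0,-30],0],[[0,0,0],0]]'
python3 - <<'E'
from h import *;from rig import camera;import cv2
to(-.1,.2)
c=camera("scene")
cv2.imwrite("pics/c9.png",cv2.resize(c["pixels"][185:245,218:298],None,fx=9,fy=9,interpolation=cv2.INTER_CUBIC))
for L in(1.4,1.55,1.71):
  t=L-.14
  f=lambda r,X:((proj(c,np.array([*(C+cx*X+cy*(-.0375-r*np.sin(t))),.085+r*np.cos(t)]))-[218,185])*9+4).round()
  print(L,f(.087,-.016),f(.087,.016))
E
```

```text
time: 21.02
position: [0.4863, -0.066, 0.2523]
tool_rot: [-0.682, 0.732, -0.003, 0.001]
ft_force: [0.7, -0.0, -0.5]
grip_width: 0.0005
t 21.02 clamp xyz mm [  2.1 -99.  252.3] shift [ 0.9  2.4 52.3] yaw err deg -0.06 F [ 0.7 -0.  -0.5] w 0.5
1.4 [ 24. 392.] [ 66. 447.]
1.55 [ 21. 418.] [ 62. 473.]
1.71 [ 22. 444.] [ 63. 499.]
```

View pics/c9.png

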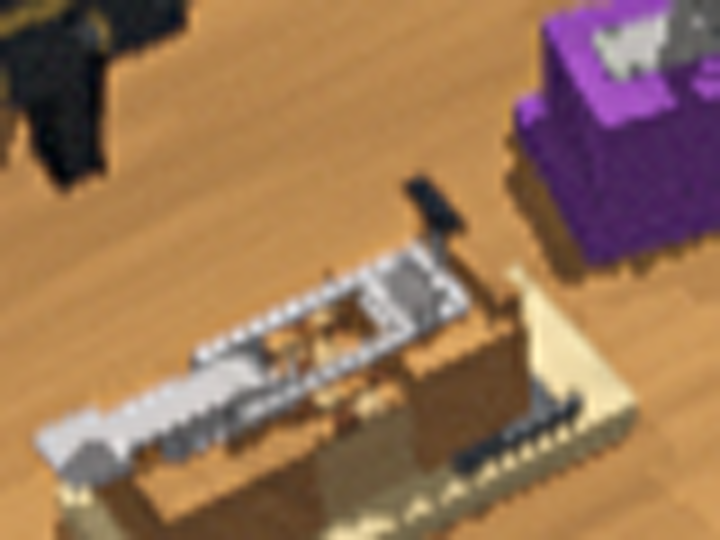

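The lever lies flat with its tip at crop (38,440), against a predicted (22,444). The crossbar is behind the keeper at (455,285), the jaw is drawn in, and the gripper is clear.

```bash
python3 -m pendant '[[[0,0,0],0],[[0,0,0],0],[[0,0,0],0],[[0,0,0],0]]'; python3 -c "
from rig import order
print(order.hand_in())"
```

```text
time: 21.58
position: [0.4847, -0.0654, 0.2495]
tool_rot: [-0.682, 0.732, 0.0, -0.0]
ft_force: [-0.8, -0.1, -0.1]
grip_width: 0.0005
the job is handed in; nothing more can be done
None
```

The toggle latch of the wooden clamp is closed, and I handed the job in at about 21.6 s; no verdict was reported. I pinched the T grip, lowered the crossbar into the slot until I felt the floor (about 7 N), let go, and eased the lever over with closed fingers.

**What the last checks showed:**
- **Lever:** I felt the hard stop at TCP z 110.3 mm, against 110.1 mm expected for fully down. The highest force I read was about 13 N. The final picture shows the lever flat; its tip was about 16 enlarged pixels (under 2 camera pixels) from where I predicted.
- **Bail and jaw:** the crossbar is behind the keeper and the sliding jaw is drawn in. I judged both from the picture and did not measure the jaw's travel.
- **Gripper:** it stands about 14 cm above the closed latch, and the force reading is about zero.
- **Jar, brush and loose block:** I never moved near them, but I did not measure them again at the end.

**Disagreements:**
- The grip-height estimates differed by a few millimetres, so I found the slot floor by feel.
- The pressing force fell to near zero before the expected dead centre. I checked the lever angle in a camera image there and carried on.

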